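# Slide the red-lidded sample jar into the colour reader's V nest

### The arm

A 7-joint arm with a two-finger parallel gripper is mounted at the origin on the work surface. World frame = base frame: x ahead of the robot, y to its left, z up, the work surface at z = 0. Lengths are in m, angles in rad, forces in N, time in s.
With the tool pointing down it reaches from about 0.425 to 0.925 m from the base axis. Payload 6.8 kg.
Tool frame: the origin (TCP) lies at the very end of the fingers, on their centre line; the grasp point (between the pads) lies 19 mm behind it; z points along the fingers, y is the direction in which the jaws open and shut (so a half turn about z gives the same grasp; the last joint's range is limited). The gripper opens to 85 mm and grips with 20 to 120 N. Pads are 22 mm wide; open, the fingers measure 114 mm over their backs; the gripper's body (76 mm by 85 mm) begins 54 mm behind the grasp point. The pads swing forward as they close: fully open they stand 13 mm farther back than shut.
Start: joints at [-1.245, 0.477, 0.022, 1.555, -0.011, 1.109, -0.083], TCP at [0.284, 0.612, 0.231] pointing down, gripper open.
Joint ranges: [-2.96, 2.96], [-0.34, 2.1], [-1.41, 1.46], [0.24, 2.44], [-1.37, 4.51], [0.17, 1.92], [-2.96, 2.96]. Speed limits (rad/s): [2.39, 2.39, 3.14, 3.14, 3.14, 3.14, 3.14].

### API

Orientations are given as a rotation vector (axis times angle).
In Python, from bench import monitor, viewer, job gives the robot as it stands. The module is installed in compiled form; this text tells all that it offers.
- The arm moves only by the tool drive_tool, never from a script. Its argument "commands" is a list of rows, each an object with "linear": the shift along the tool's x, y, z in m, a list of three; "dr": the turn, a rotation vector about the tool's x, y, z in degrees, a list of three; "jaw": the closure, from 0 (fully open) to 1 (shut). A call has 1 to 8 rows; each row shifts and turns the pose as measured when the row begins, along the tool's axes as they then stand; what a row does not reach is not made up. A row lasts 1/8 s, in which the tool goes at most 62.5 mm and 10.7 degrees, less where a joint would pass 70% of its speed; a pose out of reach is approached as far as the arm can. A call is refused whole if a number of a shift passes 0.0625 or a number of a turn 10.7, either way. A call with a gripper value outside its range is refused whole. The fingers move at their own pace and stop on an object; "force" is the grip in N (left out, the last holds). Time passes only in rows, so rows that do not move let the fingers close. It gives the time, the measured TCP pose, the force and the opening at its end, in the units of the state.
- monitor.get_obs(): the state, without advancing time (a new reading comes with each control period).
- viewer.grab_frame(name): name is "scene" or "top" or "wrist"; returns the picture (480x640x3 uint8, red, green, blue); there is no depth.
- viewer.calibration(name): a dict with "K" (3x3 intrinsics, pixels), "R" (3x3) and "t" (3): a world point X has camera coordinates R X + t. Camera axes: x right, y down, z forward; pixel columns grow to the right and rows downward; lengths in m; the calibration is good to about 2 mm. A picture is of the moment at which its call begins: read the wrist's pose just before it. calibration takes no time and is no camera call; for the wrist camera it gives the pose at the moment of the call.
- job.hand_in(): hands the job in, once; it reports no verdict.
The state is a dict: "clock": time; "joints": joint angles; "qvel": joint speeds; "tau": joint torques, N m; "tcp_pos": TCP position; "orientation": TCP orientation; "contact_force": force on the tool from outside, world axes, zero at the start; "moment": the same for the moment, N m; "grip_width": finger opening in m.
Only numpy, scipy, OpenCV 4.12 (cv2) and the standard library are available. Lean on these libraries where they do the work, as an engineer would, in place of code of your own. Each camera call takes 0.05 s, during which the arm holds its last target.

### The job

The red-lidded sample jar is next in line for the colour reader. Push it along the bench, without lifting it or tipping it over, between the reader's two blue converging rails until it is fully home against both of them, then let go of it. Leave the yellow-lidded and green-lidded jars where they stand.

Things in the scene. Friction and masses are not known exactly. Their poses are not given: they have to be found in the camera images.
- red_jar_mid (a point): Closed round sample jar, 84 mm in diameter and 70 mm high, upright on the bench, off-white body with a red lid (the top 18 mm). Too wide for most grippers to grasp. The point is at the jar's centre, half-way up (35 mm above the bench); z is up. This is the jar to push. It weighs 0.2 to 0.45 kg and slides with a few newtons.
- nest: Fixed V nest: two blue rails, 40 mm high, 12 mm thick, straight on the bench, each 35 degrees off the centre line; white reader box (120 mm high) behind the narrow end. Origin: on the bench, under the jar's centre when it touches both rails. +y: along the centre line, out of the wide mouth (190 mm between rail ends, at y = 62 mm). Box face at y = -55 mm, 13 mm clear of a seated jar.
- yellow_jar_mid (a point): Closed round sample jar, 84 mm in diameter and 70 mm high, upright on the bench, off-white body with a yellow lid (the top 18 mm). Too wide for most grippers to grasp. The point is at the jar's centre, half-way up (35 mm above the bench); z is up. Bystander.
- green_jar_mid (a point): Closed round sample jar, 84 mm in diameter and 70 mm high, upright on the bench, off-white body with a green lid (the top 18 mm). Too wide for most grippers to grasp. The point is at the jar's centre, half-way up (35 mm above the bench); z is up. Bystander.
Not all that is in view belongs to the job. Leave any black or orange look-alike of the part that bears red_jar_mid alone.

How it is judged:
At the end, for the whole second after the job is handed in: The red-lidded jar stands upright (within 7 degrees) on the bench with its centre within 10 mm of the nest's seat, and stays there, released; the yellow-lidded and green-lidded jars are within 30 mm of where they started (horizontal distance between red_jar_mid and nest below 0.01 m and angle between red_jar_mid's own z axis and vertical below 0.12 rad and height (world z) of red_jar_mid below 0.045 m and distance of each of yellow_jar_mid, green_jar_mid from where it was at the start of the episode below 0.03 m); the robot touches nothing.
It fails at once if the red-lidded jar is lifted more than 20 mm off the bench (height (world z) of red_jar_mid above 0.055 m).
It fails at once if the red-lidded jar is tipped by more than 30 degrees (angle between red_jar_mid's own z axis and vertical above 0.52 rad).
It fails at once if the yellow-lidded jar is moved more than 30 mm (distance of yellow_jar_mid from where it was at the start of the episode above 0.03 m).
It fails at once if the green-lidded jar is moved more than 30 mm (distance of green_jar_mid from where it was at the start of the episode above 0.03 m).
It also fails if it takes over 42 s, if anything falls off the work surface, if the arm or the gripper's body presses on something with over 40 N, if the wrist force passes 120 N, or if a joint passes its speed limit or range.

## Working session

There is one attempt and no reset: what is moved stays moved. The work goes in short steps, Python scripts to look and compute and a tool call to move; the robot and the scene stay as the last step left them, time stands still between calls to the robot, and variables do not carry over. Pictures are saved under pics/ and viewed, and the job is handed in when it is done.

Besides the shell and the picture viewer there is one more tool, called after "Emit:" as name([rows], argument=value, ...), one row to a line, values as JSON. drive_tool: Moves the arm, as the interface text tells. Its arguments: {"type":"object","properties":{"commands":{"type":"array"},"force":{"type":"number"}},"required":["commands"]}

```bash
mkdir -p pics; python3 - <<'E'
from bench import monitor, viewer, job
import cv2,numpy as np
o=monitor.get_obs(); print(o)
for n in ("scene","top"):
    im=viewer.grab_frame(n); cv2.imwrite(f"pics/{n}0.png",im[:,:,::-1]); c=viewer.calibration(n); print(n,c); np.savez(f"{n}0.npz",im=im,**c)
E
```

```text
{'clock': 0.0, 'joints': array([-1.24510038,  0.47778345,  0.02232956,  1.5564699 , -0.01152476,
        1.10927044, -0.08316466]), 'qvel': array([-1.09714350e-04, -2.35376379e-03,  3.66930512e-04,  4.26733694e-04,
       -5.34093661e-05, -1.20777075e-03,  1.83520297e-05]), 'tau': array([ 1.84883324e-04, -5.96454585e+01,  1.60788294e+00, -2.81204349e+01,
        1.23845605e-02,  9.36695753e-03,  1.32564023e-05]), 'tcp_pos': array([0.28346682, 0.61194047, 0.23032887]), 'orientation': array([-6.76083127e-01, -3.06769134e+00,  2.79762224e-03]), 'contact_force': array([-0.06301357, -0.06727809, -0.0376974 ]), 'moment': array([ 0.04049225,  0.05207698, -0.02228094]), 'grip_width': 0.08532327689440357}
scene {'K': array([[606.71347276,   0.        , 322.12289011],
       [  0.        , 606.71347276, 246.5379732 ],
       [  0.        ,   0.        ,   1.        ]]), 'R': array([[ 0.30604984,  0.95187537,  0.01633309],
       [ 0.68745472, -0.20909898, -0.69547367],
       [-0.65858903,  0.22407787, -0.71836592]]), 't': array([-0.25393818, -0.28651483,  1.58288265])}
top {'K': array([[542.49046284,   0.        , 318.06894829],
       [  0.        , 542.49046284, 241.90533182],
       [  0.        ,   0.        ,   1.        ]]), 'R': array([[-0.013031  , -0.99975589, -0.01784269],
       [-0.99636956,  0.01448409, -0.08389226],
       [ 0.08413021,  0.01668471, -0.99631507]]), 't': array([0.11137509, 0.50124461, 0.90320497])}
```

View pics/scene0.png

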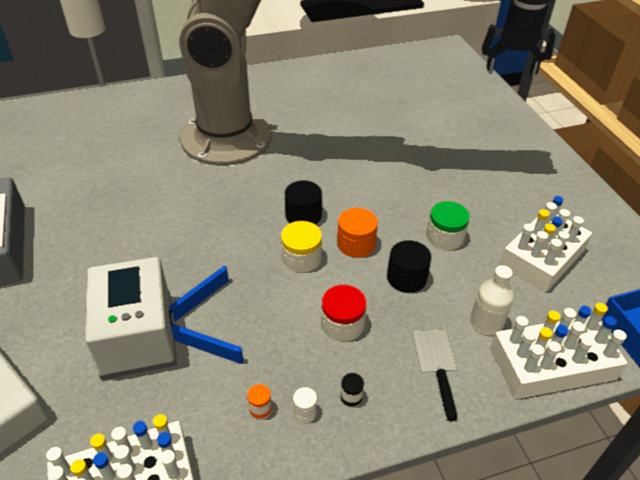

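View pics/top0.png

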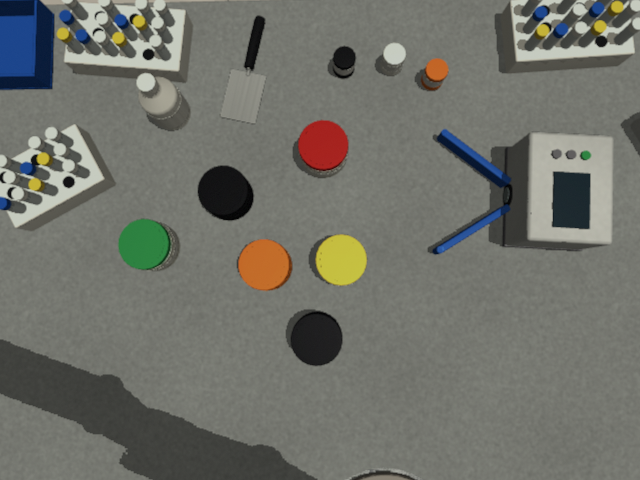

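```bash
cat > h.py <<'E'
import cv2,numpy as np
from scipy.optimize import minimize
def load(tag): 
    V={}
    for n in ("scene","top"):
        d=np.load(f"{n}{tag}.npz"); V[n]=dict(d)
    return V
def proj(c,X):
    p=(c['R']@np.asarray(X,float).T).T+c['t']; q=(c['K']@p.T).T; return q[:,:2]/q[:,2:]
def ray(c,uv,z):
    d=c['R'].T@np.linalg.solve(c['K'],[uv[0],uv[1],1]); o=-c['R'].T@c['t']; return o+d*(z-o[2])/d[2]
H={'red':[(0,4),(176,180)],'yellow':[(26,32)],'green':[(55,75)],'blue':[(105,125)]}
def mask(im,col,smin=150,vmin=60):
    h=cv2.cvtColor(im,cv2.COLOR_RGB2HSV); m=np.zeros(h.shape[:2],bool)
    for a,b in H[col]: m|=(h[...,0]>=a)&(h[...,0]<=b)
    m&=(h[...,1]>smin)&(h[...,2]>vmin); return m.astype(np.uint8)
def biggest(m,k=1):
    n,l,s,c=cv2.connectedComponentsWithStats(m); i=1+np.argsort(-s[1:,4])[:k]; return np.isin(l,i).astype(np.uint8)
S=4
def fillhull(img,p):
    hu=cv2.convexHull(np.round(p*16).astype(np.int32)); cv2.fillConvexPoly(img,hu,1,cv2.LINE_AA if 0 else 8,4)
def lidpts(x,y,ztop):
    a=np.linspace(0,2*np.pi,60,endpoint=False); P=np.c_[x+.042*np.cos(a),y+.042*np.sin(a)]
    return np.vstack([np.c_[P,np.full(60,ztop)],np.c_[P,np.full(60,ztop-.018)]])
def stats(p):
    hu=cv2.convexHull(p.astype(np.float32)); m=cv2.moments(hu); return np.array([m['m10']/m['m00'],m['m01']/m['m00'],np.sqrt(m['m00'])])
def fitlid(V,col):
    from scipy.optimize import least_squares
    T={}
    for n in V:
        m=biggest(mask(V[n]['im'],col)); cs,_=cv2.findContours(m,0,1); h=cv2.convexHull(max(cs,key=cv2.contourArea)); M=cv2.moments(m,True)
        T[n]=np.array([M['m10']/M['m00'],M['m01']/M['m00'],np.sqrt(M['m00'])])
    f=lambda q:np.concatenate([(stats(proj(V[n],lidpts(*q)))-T[n])*[1,1,.3] for n in V])
    x0=ray(V['top'],T['top'][:2],.07); r=least_squares(f,[x0[0],x0[1],.07]); return r.x,r.fun,T
def railbox(s,y0,y1,zt,z0=0):
    a=np.radians(35); d=np.array([s*np.sin(a),np.cos(a)]); n=np.array([s*np.cos(a),-np.sin(a)])
    at=lambda y,off:(off*n+d*((y-off*n[1])/d[1]))
    e=at(y1,.042); b=at(y0,.042)
    c=[b,e,e+.012*n,b+.012*n]
    return np.array([[*p,z] for p in c for z in (z0,zt)])
def nestpose(X,q):
    c,s=np.cos(q[2]),np.sin(q[2]); Y=X.copy(); Y[:,0]=q[0]+c*X[:,0]-s*X[:,1]; Y[:,1]=q[1]+s*X[:,0]+c*X[:,1]; return Y
E
python3 - <<'E'
from h import *
V=load(0)
for c in ('red','yellow','green'):
    x,f,T=fitlid(V,c); print(c,x.round(4),f.round(1),{n:T[n].round(1) for n in T})
for n in V:
    m=mask(V[n]['im'],'blue',120,40); 
    k,l,s,cc=cv2.connectedComponentsWithStats(m)
    print(n,[(s[i].tolist(),cc[i].round().tolist()) for i in range(1,k) if s[i,4]>150])
E
```

```text
red [0.6604 0.0946 0.0698] [-0.3  0.1  0.6 -0.3 -0.1  0.6] {'scene': array([343.5, 303.7,  37.2]), 'top': array([322.6, 145. ,  44.1])}
yellow [0.4695 0.0682 0.0753] [-0.3  0.   1.6 -0.2  0.   0.5] {'scene': array([300.8, 235. ,  29.2]), 'top': array([340.6, 259.6,  44.8])}
green [0.5002 0.3905 0.0682] [-0.2  0.1  0.7 -0.1  0.1  0.9] {'scene': array([449.4, 216.1,  30.4]), 'top': array([143.7, 244. ,  44.1])}
scene [([496, 0, 15, 28, 253], [503.0, 13.0]), ([494, 49, 35, 26, 663], [510.0, 61.0]), ([169, 266, 60, 56, 1091], [199.0, 293.0]), ([602, 289, 38, 78, 1657], [626.0, 320.0]), ([171, 324, 72, 39, 1133], [207.0, 343.0]), ([133, 421, 14, 15, 165], [139.0, 428.0]), ([157, 432, 14, 16, 174], [164.0, 439.0]), ([91, 452, 17, 16, 186], [100.0, 460.0])]
top [([0, 0, 54, 89, 4621], [26.0, 45.0]), ([589, 2, 15, 15, 161], [596.0, 9.0]), ([533, 6, 15, 15, 162], [540.0, 13.0]), ([59, 10, 15, 15, 153], [66.0, 17.0]), ([553, 23, 15, 15, 157], [560.0, 30.0]), ([76, 29, 14, 15, 153], [82.0, 36.0]), ([437, 129, 74, 58, 1119], [473.0, 159.0]), ([20, 162, 16, 13, 158], [27.0, 168.0]), ([433, 204, 77, 50, 647], [471.0, 229.0])]
```

```bash
python3 - <<'E'
from h import *
V=load(0); W={'scene':(160,255,90,115),'top':(425,120,95,140)}
T={}
for n in V:
    m=mask(V[n]['im'],'blue',120,40); x,y,w,h=W[n]; z=np.zeros_like(m); z[y:y+h,x:x+w]=m[y:y+h,x:x+w]; T[n]=cv2.GaussianBlur(biggest(z,2).astype(np.float32),(0,0),1.0)
def rend(n,q):
    im=np.zeros((480*S,640*S),np.uint8)
    for s in (1,-1):
        p=proj(V[n],nestpose(railbox(s,q[3],.062,q[4]),q)); 
        t=np.zeros_like(im); fillhull(t,(p+.5)*S-.5); im|=t
    return cv2.GaussianBlur(cv2.resize(im.astype(np.float32),(640,480),interpolation=cv2.INTER_AREA),(0,0),1.0)
def cost(q,names=('scene','top')): return sum(((rend(n,q)-T[n])**2).sum() for n in names)
c0=ray(V['top'],(490,193),.02); print(c0)
for names in (('scene','top'),('top',),('scene',)):
    best=None
    for dy in (0,.03,.06):
        x0=np.array([c0[0],c0[1]+dy,0,-.035,.04]); sim=np.vstack([x0]+[x0+np.eye(5)[i]*[.015,.015,.1,.01,.005][i] for i in range(5)])
        r=minimize(cost,x0,args=(names,),method='Nelder-Mead',options=dict(initial_simplex=sim,maxiter=350,xatol=1e-4,fatol=.1))
        if best is None or r.fun<best.fun: best=r
    q=best.x; print(names,q.round(4),best.fun,[float(T[n].sum()) for n in names])
    if len(names)==2:
        np.save('nest.npy',q); o=[]
        for n in V:
            im=V[n]['im'][:,:,::-1].copy()
            x,y,w,h=W[n]; K=4
            big=cv2.resize(im[y-10:y+h+10,x-10:x+w+60],None,fx=K,fy=K)
            for s in (1,-1):
                p=(proj(V[n],nestpose(railbox(s,q[3],.062,q[4]),q))-[x-10,y-10]+.5)*K
                cv2.polylines(big,[cv2.convexHull(p.astype(np.int32))],True,(0,255,255),1)
            o.append(cv2.resize(big,(400,400)))
        cv2.imwrite('pics/nestfit.png',np.hstack(o))
E
```

```text
[ 0.58267349 -0.19108359  0.02      ]
('scene', 'top') [ 0.5814 -0.1629 -0.0699 -0.0487  0.0365] 115.67575073242188 [2224.0, 1765.9998779296875]
('top',) [ 0.5823 -0.1654 -0.0646 -0.0497  0.0327] 43.78369140625 [1765.9998779296875]
('scene',) [ 0.5809 -0.1619 -0.0697 -0.0486  0.035 ] 21.894454956054688 [2224.0]
```

View pics/nestfit.png

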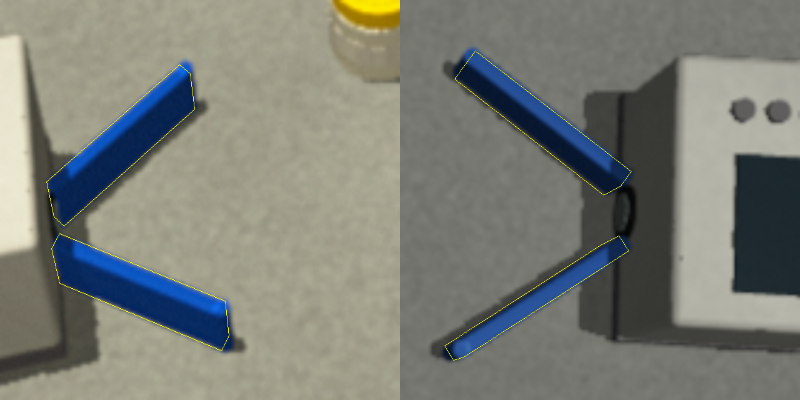

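```bash
cat > m.py <<'E'
from bench import monitor
import numpy as np,sys
from scipy.spatial.transform import Rotation as Ro
np.set_printoptions(suppress=True,precision=4)
def go(target,ydir=None):
    o=monitor.get_obs(); R=Ro.from_rotvec(o['orientation'])
    print('clk',o['clock'],'tcp',o['tcp_pos'],'F',o['contact_force'],'w',o['grip_width'],'\n',R.as_matrix())
    print('lin tool (mm)',R.inv().apply(np.array(target)-o['tcp_pos'])*1000)
    if ydir is not None:
        y=np.array([*ydir,0]);y/=np.linalg.norm(y)
        if R.as_matrix()[:,1]@y<0:y=-y
        z=np.array([0,0,-1.]);x=np.cross(y,z)
        Rt=Ro.from_matrix(np.c_[x,y,z]); print('dr deg',np.degrees((R.inv()*Rt).as_rotvec()))
        print('lin in target frame',Rt.inv().apply(np.array(target)-o['tcp_pos'])*1000)
E
python3 - <<'E'
from m import go
from h import *
go((.684,.17,.15),(.957,-.29))
V=load(0)
print([ray(V['top'],p,.07) for p in ((225,192),(264,265))], ray(V['top'],(245,95),0), ray(V['top'],(250,65),.01),ray(V['top'],(345,55),.04),ray(V['top'],(158,90),.1))
im=V['top']['im'][90:310,180:400,::-1]; cv2.imwrite('pics/crop.png',cv2.resize(im,(600,600)))
E
```

```text
clk 0.1 tcp [0.2835 0.612  0.2304] F [ 0.105  -0.7154  0.2978] w 0.08542451140094721 
 [[-0.9074  0.4203 -0.0006]
 [ 0.4203  0.9074 -0.0015]
 [-0.0001 -0.0017 -1.    ]]
lin tool (mm) [-549.1473 -232.5663   80.876 ]
dr deg [-0.073   0.0734 82.0021]
lin in target frame [-306.844   511.4383   80.4257]
[array([0.5828, 0.2547, 0.07  ]), array([0.4625, 0.1914, 0.07  ])] [0.7706 0.2323 0.    ] [0.8216 0.2218 0.01  ] [0.8233 0.0536 0.04  ] [0.745  0.3573 0.1   ]
```

View pics/crop.png

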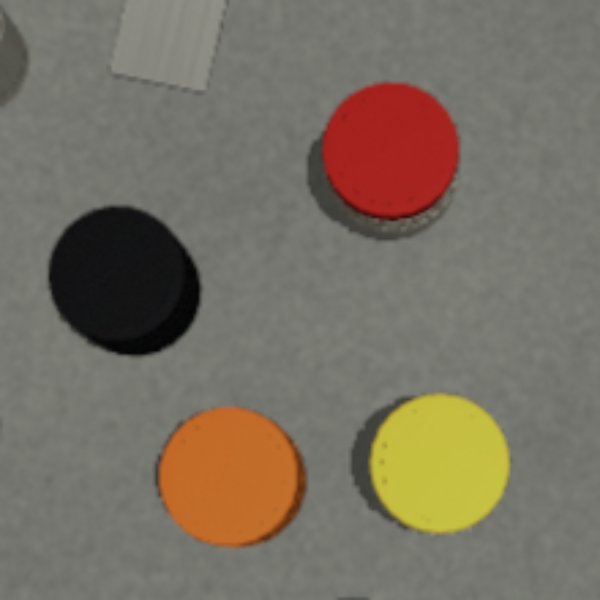

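Emit:
drive_tool([
  {"linear": [-0.0458, -0.0194, 0], "dr": [0, 0, 10.25], "jaw": 0.5},
  {"linear": [-0.0485, -0.0109, 0], "dr": [0, 0, 10.25], "jaw": 0.5},
  {"linear": [-0.0497, -0.0022, 0], "dr": [0, 0, 10.25], "jaw": 0.5},
  {"linear": [-0.0492, 0.0067, 0], "dr": [0, 0, 10.25], "jaw": 0.5},
  {"linear": [-0.0473, 0.0154, 0], "dr": [0, 0, 10.25], "jaw": 0.5},
  {"linear": [-0.0438, 0.0236, 0], "dr": [0, 0, 10.25], "jaw": 0.5},
  {"linear": [-0.0389, 0.031, 0], "dr": [0, 0, 10.25], "jaw": 0.5},
  {"linear": [-0.0327, 0.0374, 0], "dr": [0, 0, 10.25], "jaw": 0.5},
], force=20)

```text
clock: 1.1
tcp_pos: [0.5475, 0.3076, 0.2264]
orientation: [-2.555, -1.826, 0.012]
contact_force: [0.3, -0.1, 0.6]
grip_width: 0.0427
```

```bash
python3 -c "
from m import go
go((.684,.17,.15),(.957,-.29))"
```

```text
clk 1.1 tcp [0.5475 0.3076 0.2264] F [ 0.331  -0.1231  0.618 ] w 0.04267299777546401 
 [[ 0.3236  0.9462 -0.0066]
 [ 0.9462 -0.3236 -0.0036]
 [-0.0055 -0.0051 -1.    ]]
lin tool (mm) [-85.5684 174.0803  75.9389]
dr deg [-0.2992  0.3107 -2.0244]
lin in target frame [-92.0703 170.544   76.3571]
```

Emit:
drive_tool([
  {"linear": [-0.022, 0.0435, 0], "dr": [0, 0, -2], "jaw": 0.5},
  {"linear": [-0.023, 0.0435, 0], "dr": [0, 0, 0], "jaw": 0.5},
  {"linear": [-0.023, 0.0435, 0], "dr": [0, 0, 0], "jaw": 0.5},
  {"linear": [-0.023, 0.0435, 0], "dr": [0, 0, 0], "jaw": 0.5},
  {"linear": [0, 0, 0], "dr": [0, 0, 0], "jaw": 0.5},
])

```text
clock: 1.72
tcp_pos: [0.6908, 0.1583, 0.2235]
orientation: [2.529, 1.862, -0.019]
contact_force: [-0.6, 0.4, 0.3]
grip_width: 0.0428
```

```bash
python3 -c "
from m import go
go((.684,.17,.025),(.957,-.29))"
```

```text
clk 1.725 tcp [0.6908 0.1583 0.2235] F [-0.5916  0.3835  0.2702] w 0.04277700165847717 
 [[ 0.297   0.9548 -0.0092]
 [ 0.9548 -0.297  -0.0079]
 [-0.0103 -0.0064 -0.9999]]
lin tool (mm) [ 11.2415  -8.7041 198.4615]
dr deg [-0.3692  0.5882 -0.4206]
lin in target frame [  9.2721  -9.9078 198.5068]
```

Emit:
drive_tool([
  {"linear": [0.006, -0.005, 0.03], "dr": [-0.3, 0.6, -0.4], "jaw": 0.5},
  {"linear": [0.006, -0.005, 0.05], "dr": [0, 0, 0], "jaw": 0.5},
  {"linear": [0, 0, 0.05], "dr": [0, 0, 0], "jaw": 0.5},
  {"linear": [0, 0, 0.03], "dr": [0, 0, 0], "jaw": 0.5},
  {"linear": [0, 0, 0], "dr": [0, 0, 0], "jaw": 0.5},
])

```text
clock: 2.35
tcp_pos: [0.6812, 0.1783, 0.058]
orientation: [-2.515, -1.873, 0.001]
contact_force: [-0.1, -0.4, 0.4]
grip_width: 0.0425
```

```bash
python3 - <<'E'
from m import go
from bench import viewer
import cv2
go((.684,.17,.025),(.957,-.29))
a=viewer.grab_frame('top');b=viewer.grab_frame('scene')
import numpy as np
cv2.imwrite('pics/a1.png',np.hstack([cv2.resize(a[40:340,160:560],(400,300)),cv2.resize(b[150:450,160:560],(400,300))])[:,:,::-1])
E
```

```text
clk 2.35 tcp [0.6812 0.1783 0.058 ] F [-0.0976 -0.4246  0.3598] w 0.042520134158081674 
 [[ 0.2865  0.9581 -0.004 ]
 [ 0.9581 -0.2865  0.0041]
 [ 0.0028 -0.005  -1.    ]]
lin tool (mm) [-7.2001  5.24   32.9971]
dr deg [-0.2858 -0.158   0.2083]
lin in target frame [-7.0902  5.1013 33.0426]
```

View pics/a1.png

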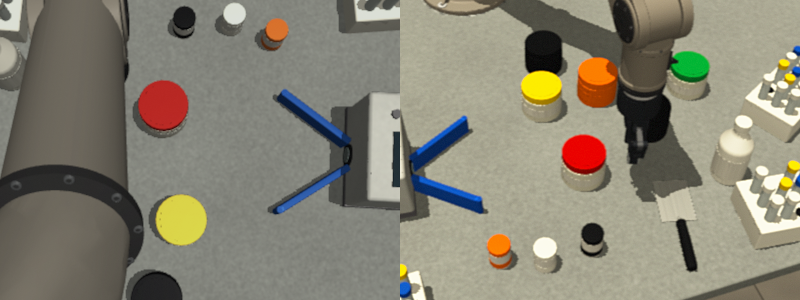

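Emit:
drive_tool([
  {"linear": [0, 0.004, 0.02], "dr": [-0.3, 0, 0], "jaw": 0.5},
  {"linear": [0, 0, 0.013], "dr": [0, 0, 0], "jaw": 0.5},
  {"linear": [-0.01, 0, 0.002], "dr": [0, 0, 0], "jaw": 0.5},
  {"linear": [-0.005, 0, 0], "dr": [0, 0, 0], "jaw": 0.5},
])

```text
clock: 2.95
tcp_pos: [0.6858, 0.1628, 0.0277]
orientation: [2.517, 1.875, 0.021]
contact_force: [0.8, 0.4, 0.4]
grip_width: 0.0426
```

```bash
python3 -c "
from m import go
go((.6604+.293*.0474,.0946+.956*.0474,.025),(.957,-.29))"
```

```text
clk 2.95 tcp [0.6858 0.1628 0.0277] F [0.7653 0.367  0.4498] w 0.04257530879912476 
 [[ 0.2864  0.958   0.0125]
 [ 0.9581 -0.2865  0.0056]
 [ 0.0089  0.0104 -0.9999]]
lin tool (mm) [-25.2749  -4.5236   2.4148]
dr deg [ 0.5927 -0.5121  0.212 ]
lin in target frame [-25.2686  -4.4037   2.6868]
```

Emit:
drive_tool([
  {"linear": [-0.008, -0.005, 0], "dr": [0.6, -0.5, 0], "jaw": 0.5},
  {"linear": [-0.008, 0, 0], "dr": [0, 0, 0], "jaw": 0.5},
  {"linear": [-0.008, 0, 0], "dr": [0, 0, 0], "jaw": 0.5},
  {"linear": [-0.008, 0, 0], "dr": [0, 0, 0], "jaw": 0.5},
])

```text
clock: 3.45
tcp_pos: [0.6717, 0.1318, 0.0289]
orientation: [-2.52, -1.876, -0.002]
contact_force: [-0.4, 3.2, -1.3]
grip_width: 0.0424
```

```bash
cat > look.py <<'E'
import sys
from m import *
from h import *
from bench import viewer
tag=sys.argv[1]
for n in ('scene','top'):
    c=viewer.calibration(n); np.savez(f"{n}{tag}.npz",im=viewer.grab_frame(n),**c)
V=load(tag); q=np.load('nest.npy')
for c in ('red','yellow'):
  try:
    x,f,T=fitlid(V,c); d=x[:2]-q[:2]; C,S_=np.cos(q[2]),np.sin(q[2])
    print(c,x,f.round(1),'in nest mm',(np.array([C*d[0]+S_*d[1],-S_*d[0]+C*d[1]])*1000).round(1))
    if c=='red': xr=x
  except Exception as e: print(c,e)
u=xr[:2]-q[:2]; L=np.linalg.norm(u); u/=L; print('dist to seat',L)
go((*(xr[:2]+u*.0474),.025),(u[1],-u[0]))
cv2.imwrite(f'pics/l{tag}.png',np.hstack([V['top']['im'][40:340,200:600],V['scene']['im'][150:450,60:460]])[:,:,::-1])
E
python3 look.py 2
```

```text
red [0.6578 0.0762 0.0768] [-5.8 -0.9  0.8 -4.9 -1.   4.7] in nest mm [ 59.5 243.9]
yellow [0.4729 0.0554 0.0815] [-6.   0.4  1.6 -4.9 -1.5  5.6] in nest mm [-123.5  210.2]
dist to seat 0.2510678643336179
clk 3.55 tcp [0.6714 0.1304 0.0289] F [ 0.8502 -0.5261  0.8698] w 0.04288649341758628 
 [[ 0.2884  0.9575  0.0004]
 [ 0.9575 -0.2884 -0.0002]
 [-0.0001  0.0004 -1.    ]]
lin tool (mm) [-8.3518  3.3496  3.8566]
dr deg [0.0238 0.0046 0.9473]
lin in target frame [-8.2955  3.4888  3.8545]
```

View pics/l2.png

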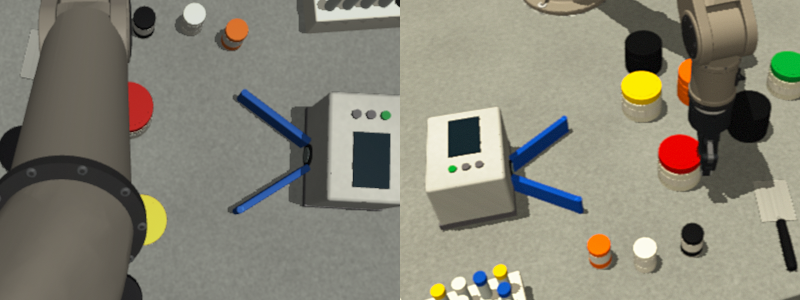

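```bash
python3 - <<'E'
s=open('h.py').read()
s+='''
def fitscene(V,col,n='scene'):
    from scipy.optimize import least_squares
    M=cv2.moments(biggest(mask(V[n]['im'],col)),True); t=np.array([M['m10']/M['m00'],M['m01']/M['m00'],np.sqrt(M['m00'])])
    x0=ray(V[n],t[:2],.062); r=least_squares(lambda q:(stats(proj(V[n],lidpts(q[0],q[1],.07)))-t)[:2],x0[:2])
    return np.array([*r.x,.07]),np.array([stats(proj(V[n],lidpts(*r.x,.07)))[2]-t[2]]),None
'''
open('h.py','w').write(s)
l=open('look.py').read().replace("fitlid(V,c)","fitscene(V,c,sys.argv[2])")
open('look.py','w').write(l)
from h import *
for t in (0,2):
    V=load(t)
    for c in ('red','yellow'): print(t,c,fitscene(V,c)[:2])
E
```

```text
0 red (array([0.66053943, 0.09502326, 0.07      ]), array([1.96130409]))
0 yellow (array([0.46451049, 0.07036273, 0.07      ]), array([5.12236407]))
2 red (array([0.65797122, 0.08781373, 0.07      ]), array([2.40211411]))
2 yellow (array([0.46433825, 0.07042257, 0.07      ]), array([4.86177298]))
```

Emit:
drive_tool([
  {"linear": [-0.012, 0, 0.003], "dr": [0, 0, 0.9], "jaw": 0.5},
  {"linear": [-0.012, 0, 0], "dr": [0, 0, 0], "jaw": 0.5},
  {"linear": [-0.012, 0, 0], "dr": [0, 0, 0], "jaw": 0.5},
  {"linear": [-0.012, 0, 0], "dr": [0, 0, 0], "jaw": 0.5},
  {"linear": [-0.012, 0, 0], "dr": [0, 0, 0], "jaw": 0.5},
  {"linear": [-0.012, 0, 0], "dr": [0, 0, 0], "jaw": 0.5},
  {"linear": [-0.012, 0, 0], "dr": [0, 0, 0], "jaw": 0.5},
  {"linear": [-0.012, 0, 0], "dr": [0, 0, 0], "jaw": 0.5},
])

```text
clock: 4.55
tcp_pos: [0.6428, 0.0379, 0.0266]
orientation: [-2.532, -1.857, -0.01]
contact_force: [0.1, 2.7, 1.6]
grip_width: 0.0426
```

```bash
python3 look.py 3 scene
```

```text
red [ 0.6282 -0.0073  0.07  ] [3.1] in nest mm [ 35.8 158.5]
yellow [ 0.8341 -0.385   0.07  ] [41.6] in nest mm [ 267.6 -203.8]
dist to seat 0.16247276532223984
clk 4.65 tcp [0.6422 0.0357 0.0265] F [-0.1943  0.4865  0.4049] w 0.04276719032591672 
 [[ 0.303   0.953   0.0035]
 [ 0.953  -0.303   0.0029]
 [ 0.0038  0.0025 -1.    ]]
lin tool (mm) [ 2.1018 -1.0331  1.5223]
dr deg [ 0.1451 -0.2184 -0.8961]
lin in target frame [ 2.1234 -0.9962  1.5168]
```

View pics/l3.png

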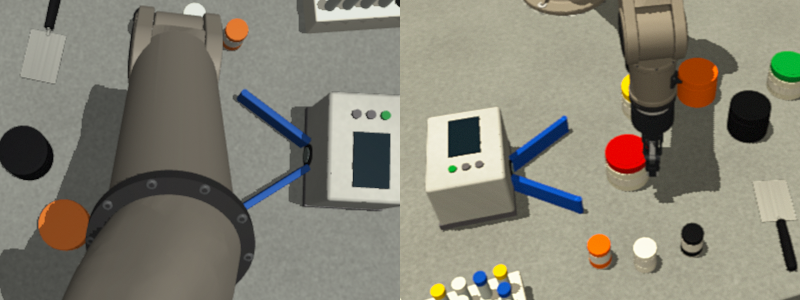

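Emit:
drive_tool([
  {"linear": [-0.012, -0.001, 0.001], "dr": [0, 0, -0.9], "jaw": 0.5},
  {"linear": [-0.012, 0, 0], "dr": [0, 0, 0], "jaw": 0.5},
  {"linear": [-0.012, 0, 0], "dr": [0, 0, 0], "jaw": 0.5},
  {"linear": [-0.012, 0, 0], "dr": [0, 0, 0], "jaw": 0.5},
  {"linear": [-0.012, 0, 0], "dr": [0, 0, 0], "jaw": 0.5},
  {"linear": [-0.012, 0, 0], "dr": [0, 0, 0], "jaw": 0.5},
  {"linear": [-0.012, 0, 0], "dr": [0, 0, 0], "jaw": 0.5},
  {"linear": [-0.012, 0, 0], "dr": [0, 0, 0], "jaw": 0.5},
])

```text
clock: 5.65
tcp_pos: [0.6141, -0.0572, 0.0258]
orientation: [-2.515, -1.88, -0.015]
contact_force: [1.0, 4.2, 3.1]
grip_width: 0.0426
```

```bash
python3 look.py 4 scene
```

```text
red [ 0.5998 -0.105   0.07  ] [4.3] in nest mm [14.3 59.1]
yellow [0.4514 0.0432 0.07  ] [22.5] in nest mm [-144.1  196.5]
dist to seat 0.06078212248585523
clk 5.75 tcp [ 0.6133 -0.0596  0.0257] F [ 0.0867  0.6049 -0.6674] w 0.04297814916551789 
 [[ 0.2857  0.9583  0.006 ]
 [ 0.9583 -0.2858  0.0047]
 [ 0.0063  0.0044 -1.    ]]
lin tool (mm) [0.0241 0.8643 0.661 ]
dr deg [ 0.248  -0.3607  1.0041]
lin in target frame [0.0434 0.8665 0.657 ]
```

View pics/l4.png

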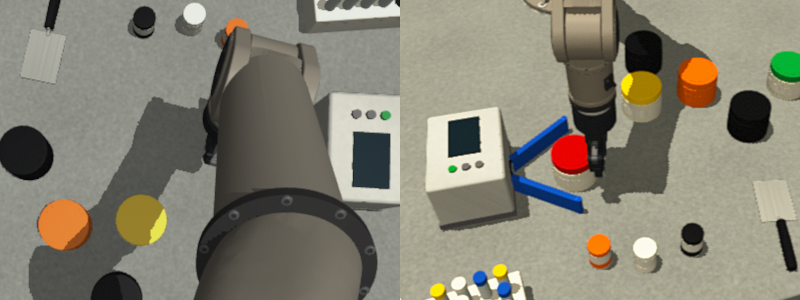

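Emit:
drive_tool([
  {"linear": [-0.008, 0.001, 0.001], "dr": [0, 0, 1], "jaw": 0.5},
  {"linear": [-0.008, 0, 0], "dr": [0, 0, 0], "jaw": 0.5},
  {"linear": [-0.008, 0, 0], "dr": [0, 0, 0], "jaw": 0.5},
  {"linear": [-0.008, 0, 0], "dr": [0, 0, 0], "jaw": 0.5},
  {"linear": [-0.008, 0, 0], "dr": [0, 0, 0], "jaw": 0.5},
  {"linear": [-0.006, 0, 0], "dr": [0, 0, 0], "jaw": 0.5},
])

```text
clock: 6.5
tcp_pos: [0.6009, -0.1036, 0.0245]
orientation: [-2.532, -1.857, -0.016]
contact_force: [2.1, 3.7, 4.7]
grip_width: 0.043
```

```bash
python3 look.py 5 scene
```

```text
red [ 0.5861 -0.1524  0.07  ] [5.7] in nest mm [ 3.9 10.8]
yellow [ 0.8341 -0.3849  0.07  ] [41.7] in nest mm [ 267.5 -203.8]
dist to seat 0.011496756446329049
clk 6.6 tcp [ 0.6005 -0.1046  0.0244] F [1.2467 1.1187 1.2148] w 0.04244807902453509 
 [[ 0.3017  0.9534  0.0068]
 [ 0.9534 -0.3018  0.0062]
 [ 0.008   0.0046 -1.    ]]
lin tool (mm) [-2.8703  6.1192 -0.5777]
dr deg [ 0.2397 -0.4708  6.5288]
lin in target frame [-2.1608  6.4037 -0.5833]
```

Emit:
drive_tool([
  {"linear": [-0.004, 0, 0], "dr": [0, 0, 0], "jaw": 0.5},
  {"linear": [-0.004, 0, 0], "dr": [0, 0, 0], "jaw": 0.5},
  {"linear": [-0.003, 0, 0], "dr": [0, 0, 0], "jaw": 0.5},
])

```text
clock: 6.98
tcp_pos: [0.5971, -0.1147, 0.0241]
orientation: [-2.532, -1.857, -0.015]
contact_force: [1.0, 3.4, 4.5]
grip_width: 0.0427
```

```bash
python3 look.py 6 scene
```

```text
red [ 0.5817 -0.1642  0.07  ] [5.7] in nest mm [ 0.3 -1.2]
yellow [ 0.8341 -0.3849  0.07  ] [41.7] in nest mm [ 267.5 -203.8]
dist to seat 0.0012755130393703352
clk 7.075 tcp [ 0.5969 -0.1153  0.0241] F [0.0877 1.7223 2.6219] w 0.04216259303348873 
 [[ 0.3013  0.9535  0.0063]
 [ 0.9535 -0.3014  0.0064]
 [ 0.008   0.0041 -1.    ]]
lin tool (mm) [-93.2463  22.1356  -1.5503]
dr deg [  0.3407  -0.391  -27.5359]
lin in target frame [-92.9231 -23.4893  -0.8985]
```

View pics/l6.png

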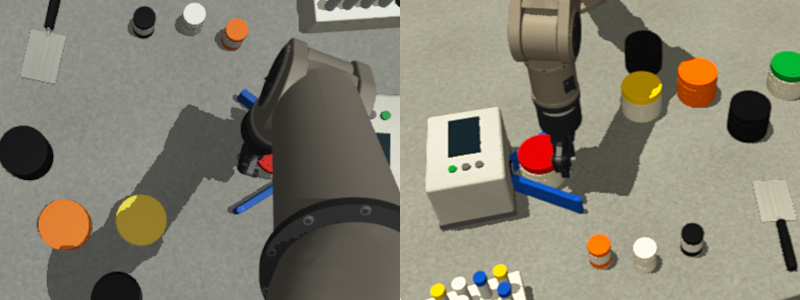

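Emit:
drive_tool([
  {"linear": [-0.003, 0, -0.001], "dr": [0, 0, 0], "jaw": 0.5},
  {"linear": [-0.003, 0, 0], "dr": [0, 0, 0], "jaw": 0.5},
])

```text
clock: 7.32
tcp_pos: [0.5956, -0.1191, 0.0246]
orientation: [-2.531, -1.857, -0.016]
contact_force: [6.2, 12.3, 1.5]
grip_width: 0.0428
```

Emit:
drive_tool([
  {"linear": [-0.003, 0, 0], "dr": [0, 0, 0], "jaw": 0.5},
])

```text
clock: 7.45
tcp_pos: [0.5958, -0.1191, 0.0246]
orientation: [-2.528, -1.858, -0.021]
contact_force: [3.7, 10.2, 0.6]
grip_width: 0.0428
```

Emit:
drive_tool([
  {"linear": [-0.005, 0, 0], "dr": [0, 0, 0], "jaw": 0.5},
  {"linear": [-0.005, 0, 0], "dr": [0, 0, 0], "jaw": 0.5},
])

```text
clock: 7.7
tcp_pos: [0.5962, -0.1194, 0.0247]
orientation: [-2.518, -1.861, -0.035]
contact_force: [4.3, 13.3, 2.7]
grip_width: 0.0426
```

Emit:
drive_tool([
  {"linear": [0.02, 0, 0], "dr": [0, 0, 0], "jaw": 0.5},
  {"linear": [0.04, 0, 0], "dr": [0, 0, 0], "jaw": 0.5},
  {"linear": [0.04, 0, -0.04], "dr": [0, 0, 0], "jaw": 0.5},
  {"linear": [0.03, 0, -0.05], "dr": [0, 0, 0], "jaw": 0.5},
  {"linear": [0.03, 0, -0.05], "dr": [0, 0, 0], "jaw": 0.5},
  {"linear": [0.05, 0, -0.03], "dr": [0, 0, 0], "jaw": 0.5},
  {"linear": [0.05, 0, 0], "dr": [0, 0, 0], "jaw": 0.5},
  {"linear": [0.04, 0, 0], "dr": [0, 0, 0], "jaw": 0.5},
])

```text
clock: 8.7
tcp_pos: [0.6822, 0.1637, 0.2021]
orientation: [-2.534, -1.848, -0.011]
contact_force: [-0.2, 0.2, -0.1]
grip_width: 0.0425
```

```bash
python3 look.py 7 top; python3 -c "
from h import *
V=load(7)
for c in ('red','yellow','green'):
  for n in V:
    print(c,n,fitscene(V,c,n)[:2])"
```

```text
red [ 0.5816 -0.1646  0.07  ] [2.2] in nest mm [ 0.3 -1.6]
yellow [0.4703 0.0641 0.07  ] [3.8] in nest mm [-126.7  218.7]
dist to seat 0.0016437959391566363
clk 8.8 tcp [0.6822 0.1689 0.2014] F [-1.4476  0.4017  0.4943] w 0.042528947863190544 
 [[ 0.2991  0.9542  0.0025]
 [ 0.9542 -0.2991  0.0116]
 [ 0.0118 -0.0011 -0.9999]]
lin tool (mm) [-394.1277   22.0994  171.6983]
dr deg [  0.0692  -0.6813 -22.52  ]
lin in target frame [-370.5615 -129.9344  176.3705]
red scene (array([ 0.58183717, -0.16237378,  0.07      ]), array([1.93198593]))
red top (array([ 0.58157649, -0.16456564,  0.07      ]), array([2.1608766]))
yellow scene (array([0.46434727, 0.07040391, 0.07      ]), array([4.81117834]))
yellow top (array([0.47031171, 0.06405647, 0.07      ]), array([3.75761582]))
green scene (array([0.50185082, 0.38987555, 0.07      ]), array([2.47071298]))
green top (array([0.5004753 , 0.39735496, 0.07      ]), array([8.07224933]))
```

View pics/l7.png

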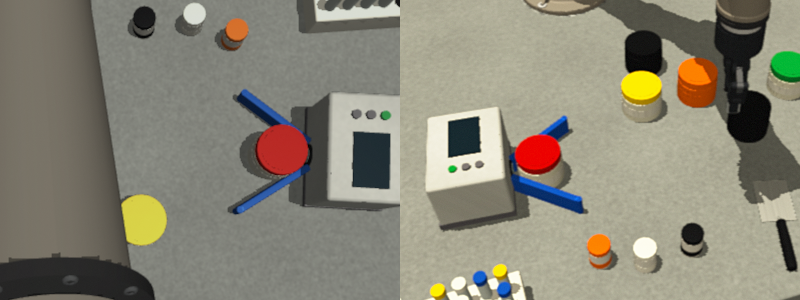

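The red jar sits in the V, upright, about 1–2 mm from the fitted seat. In this picture it is at (282,149) in the top view and (538,155) in the scene view. The gripper is clear of everything at z = 0.20, and the yellow and green jars read the same in the scene view as before.

```bash
python3 -c "
from bench import job; print(job.hand_in())"
```

```text
the job is handed in; nothing more can be done
None
```

The red-lidded jar is home in the nest and released, and the job is handed in at about 8.8 s of the 42 s allowed. I pushed it along the bench with the half-closed fingertips, about 25 mm above the surface. Partway through the last push the force rose from about 4 N to 13 N and the arm stopped moving. That stall is how I judged the jar was against both rails. I then backed straight off and lifted the gripper clear.

**Red jar:** both cameras put it within 2 mm of the nest seat I had fitted. It stands upright by eye in both pictures; I did not measure its tilt.

**Yellow jar:** in the scene camera, its position matches the starting one to within 0.2 mm.

**Green jar:** it still stands at its starting place, within about 2 mm in the scene camera. That compares against the two-camera fit made at the start.

**Gripper:** it was touching nothing at hand-in, at a height of 0.20 m.

**Checks that disagreed:**
- **Nest fit:** the top-only and scene-only fits of the nest differed by about 3.5 mm, inside the 10 mm tolerance.
- **Arm in the way:** during the push the arm or its shadow hid parts of the view, so some single readings were useless, including several for the yellow jar.
- **Last top view:** the arm also covered part of the yellow and green jars there, so those two readings were off by up to 8 mm and I relied on the scene view instead.

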